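# Short spin on the bench centrifuge

## Robot

A 6-joint arm with a two-finger parallel gripper is mounted at the origin on a cart in front of the work surface, level with it; the furniture and walls round the work are solid. World frame = base frame: x ahead of the robot, y to its left, z up, the work surface at z = 0. Lengths are in m, angles in rad, forces in N, time in s.
With the tool pointing down it reaches from about 0.375 to 0.925 m from the base axis. Payload 5.7 kg.
Tool frame: the origin (TCP) lies at the very end of the fingers, on their centre line; the grasp point (between the pads) lies 19 mm behind it (robot.hold_point_z is the distance from the TCP to the grasp point, in m); z points along the fingers, y is the line along which they close (so a half turn about z gives the same grasp; the last joint's range is limited). The gripper opens to 88 mm and grips with 3 to 60 N. Pads are 20 mm wide; open, the fingers measure 115 mm over their backs; the gripper's body (75 mm by 178 mm) begins 61 mm behind the grasp point.
Start: joints at [1.135, 0.359, 1.51, -0, 1.272, -0.115], TCP at [0.189, 0.569, 0.198] pointing down, gripper open.
Joint ranges: [-2.97, 2.97], [-1.01, 2.36], [0.21, 2.38], [-0.96, 4.11], [0.2, 2.71], [-2.98, 2.98]. Speed limits (rad/s): [2.39, 2.39, 3.14, 3.14, 3.14, 3.14].

## Interface

Orientations are given as a 3x3 rotation matrix whose columns are the frame's x, y, z axes.
In Python, from bench import robot, imaging, order, trace gives the robot as it stands.
- The arm moves only by the tool drive_tool, never from a script. Its argument "moves" is a list of rows, each a list of 7 numbers: the shift along the tool's x, y, z in units of 25 cm (1.0 is 25 cm), then the turn, a rotation vector about the tool's x, y, z in units of 60 degrees (1.0 is 60 degrees), then the closure, from 0 (fully open) to 1 (shut). A call has exactly 5 rows; each row is the pose to reach, as a shift and turn from the pose commanded when the call began, along the tool's axes at that moment; what a row does not reach only later rows make up. A row lasts 1/12 s, in which the tool goes at most 41.7 mm and 7.16 degrees, less where a joint would pass 70% of its speed; a pose out of reach is approached as far as the arm can. A call with a number of a shift or a turn outside -1 to 1 is refused whole. A call with a gripper value outside its range is refused whole. The fingers move at their own pace and stop on an object; "squeeze" is the grip in N (left out, the last holds). Time passes only in rows, so rows that repeat a pose let the fingers close, or fill a call up. It gives the time, the measured TCP pose, the force, the opening and the grip force at its end, in the units of the state.
- robot.observe(): the state, without advancing time (a new reading comes with each control period).
- imaging.grab_frame(name): name is "scene" or "side" or "wrist"; returns the picture (420x560x3 uint8, blue, green, red); there is no depth.
- imaging.camera_info(name): a dict with "mtx" (3x3 intrinsics, pixels), "rvec" (rotation vector, rad) and "tvec" (3), from world to camera coordinates, as OpenCV has them; the wrist camera has in their place "hand_eye" (4x4, takes a point from camera to tool coordinates, whose origin is the TCP and whose axes are the flange's). Camera axes: x right, y down, z forward; pixel columns grow to the right and rows downward; lengths in m; the calibration is good to about 2 mm. A picture is of the moment at which its call begins: read the wrist's pose just before it. camera_info takes no time and is no camera call.
- order.job_done(): hands the job in; it is judged then, once.
Trained networks look in the newest picture that a camera, given by its name, has taken for a name from the list of things; names that differ only in an ending like _2 or _b are one class to them, and where a whole thing is asked for, a point or a joint stands for the part that bears it (a point fixed in the world has none). Each returns a list of dicts, best first, with "conf" (0 to 1); they miss things now and then, are a little off and sometimes report something else, mostly with a low value. They report only what shows in the picture. A call takes as long as a camera call.
- trace(camera, label): "pixels" (420x560 bool, what is visible of it) and "rect" ([left, top, width, height] in pixels, round what is visible of it).
The state is a dict: "t": time; "qpos": joint angles; "qd": joint speeds; "joint_torque": joint torques, N m; "ee_pos": TCP position; "eef_rot": TCP orientation; "force": force on the tool from outside, world axes, zero at the start; "wrist_torque": the same for the moment, N m; "grip_width": finger opening in m; "grasp_force": force on a finger pad.
Only numpy, scipy, OpenCV 4.12 (cv2) and the standard library are available. Lean on these libraries where they do the work, as an engineer would, in place of code of your own. Each camera call takes 0.05 s, during which the arm holds its last target. There are 200 camera calls.

## Task

Spin the tubes down in the small white centrifuge, only pushing with the fingertips and in this order: push its lid down until it is fully shut, press the raised end of the rocker switch down to switch on, press the square key fully down and let it come up again, then press the round key fully down and keep it down. Leave the narrow bar key alone, pick nothing up, and do not disturb the things lying about. The program finishes while the fingers are still holding the round key down.

Things in the scene. Friction and masses are not known exactly. Their poses are not given: they have to be found in the camera images.
- centrifuge: White bench centrifuge, 262 (x) x 250 (y) x 112 mm high with the lid shut, fixed to the worktop. Origin: centre of its underside; -x is the front, towards the robot. A flat key deck 60 mm above the worktop spans x = -131 to -40 mm; behind it stands the rotor housing, 98 mm high, x = -40 to +130 mm, with the lid on top.
- lid (a joint): Angle of the lid about its hinge, rad: 0 = fully shut, grows as the front of the lid rises; starts part open, 0.25 to 0.5, and stays where it is left (stiff hinge, about 0.2 N m to push it down). Counts as shut below 0.05.
- lid_press (a point): Point on the top face of the lid, on its centre line, 105 mm from the hinge line; moves with the lid. The lid is a 12 mm thick plate, 158 x 246 mm, with a dark round window, and reaches 50 mm farther forward than this point. Site x points from the front to the hinge, y along the hinge, z out of the lid's top.
- lid_hinge (a point): Centre of the lid's hinge line at the back of the centrifuge, 98 mm above the worktop; the hinge line is the y axis of this frame, its x axis points to the back. With the lid shut, the lid's top face is 14 mm above this point.
- rocker (a joint): Angle of the black rocker switch, rad: 0 = off (the end towards the front, with a small white dot, stands up), 0.36 = on (that end fully down, level). It stays where it is left; about 2.5 N at the raised end moves it. Counts as on above 0.27.
- rocker_press (a point): Point on the top of the rocker's front half, 15 mm in front of its pivot, where to press; moves with the rocker and drops about 5 mm from off to on. The rocker is 42 mm long (front to back) and 24 mm wide; its top stands 12 to 20 mm above the deck.
- square_key (a joint): Travel of the square key, m: 0 = up, 0.006 = fully down, springs back (1.4 N to start, 4 N fully down). Counts as pressed above 0.004.
- square_top (a point): Centre of the top of the grey square key, 26 x 26 mm, 13 mm above the deck; z up; moves with the key.
- round_key (a joint): Travel of the round key, m: 0 = up, 0.006 = fully down, springs back (1.4 N to start, 4 N fully down). Counts as pressed above 0.004.
- round_top (a point): Centre of the top of the grey round key, 28 mm in diameter, 13 mm above the deck; z up; moves with the key.
- bar_key (a joint): Travel of the bar key (lid release, not wanted), m: 0 = up, 0.006 = fully down, springs back like the others. Leave it alone.
- bar_top (a point): Centre of the top of the grey narrow bar key, 44 mm front to back and 14 mm wide, 13 mm above the deck; z up.
- round_base: Fixed black bezel of the round key, one control with it; origin on the deck below the key's centre. The deck carries one row of four controls at centrifuge x = -88 mm, y = -87, -29, +29, +87 mm: round key, square key, bar key and rocker, in an order that changes from run to run, all with the centrifuge's yaw.
- tube_rack: White tube rack, 60 x 172 x 47 mm, loose, beside the right (-y) side of the centrifuge. Origin: centre of its underside. Bystander.
- tweezers: Steel forceps, 12 x 116 x 8 mm, loose, lying in front of the centrifuge. Bystander.
- tube_a: Pale microtube, 17 x 39 x 13 mm, loose, lying in front of the centrifuge. Bystander.
- pen: Marker pen, 13 x 130 x 14 mm, loose, lying along the left (+y) side of the centrifuge. Bystander.
- timer: White bench timer, 58 x 72 x 21 mm, loose, on the right of the worktop. Bystander; its own buttons are no part of the job.
- dish: Petri dish, 90 mm across, 15 mm high, loose, on the left. Bystander.

How it is judged:
By the outcome, as a careful person would: the job done as asked, in the order asked, and still so for the second after the job is handed in, while the arm keeps its last pose, push and grip.
It also fails if it takes over 45 s, if anything falls off the work surface, if the arm or the gripper's body presses on something with over 40 N, if the wrist force passes 120 N, or if a joint passes its speed limit or range.

## Working session

There is one attempt and no reset: what is moved stays moved. The work goes in short steps, Python scripts to look and compute and a tool call to move; the robot and the scene stay as the last step left them, time stands still between calls to the robot, and variables do not carry over. Pictures are saved under pics/ and viewed, at most 10 in all, crops included, and the job is handed in when it is done.

Besides the shell and the picture viewer there is one more tool, called as name(argument=value, ...) on one line, values as JSON. drive_tool: Moves the arm, as the interface text tells. Its arguments: {"type":"object","properties":{"moves":{"type":"array","items":{"type":"array","items":{"type":"number"}}},"squeeze":{"type":"number"}},"required":["moves"]}

```bash
mkdir -p pics; ls
python3 - <<'E'
from bench import robot, imaging, order, trace
import cv2,numpy as np
s=robot.observe();print(s['t'],s['ee_pos'],s['eef_rot'],s['force'])
ims=[]
for c in ("scene","side"):
    im=imaging.grab_frame(c);cv2.imwrite(f"pics/{c}0.png",im)
    for l in ("centrifuge","lid","rocker","square_key","round_key","bar_key","round_base"):
        r=trace(c,l)
        for d in r[:2]:
            ys,xs=np.nonzero(d["pixels"]);print(c,l,round(d["conf"],2),d["rect"],xs.mean().round(1),ys.mean().round(1))
    i=imaging.camera_info(c);print(i)
E
```

```text
pics
0.0 [0.18888756 0.56872587 0.19742115] [[-9.48983795e-01  3.15323936e-01 -7.56742752e-04]
 [ 3.15324784e-01  9.48982363e-01 -1.65965205e-03]
 [ 1.94807509e-04 -1.81360264e-03 -9.99998336e-01]] [-0.76941025 -0.299231    0.81577881]
scene centrifuge 0.69 [180.1, 172.3, 126.8, 118.3] 241.3 229.7
scene lid 0.67 [178.2, 175.0, 99.3, 64.4] 228.4 204.4
scene rocker 0.57 [252.5, 247.3, 9.4, 10.5] 257.3 251.0
scene rocker 0.46 [264.2, 229.7, 19.4, 16.7] 272.4 238.1
scene round_key 0.67 [235.3, 263.6, 11.8, 7.6] 241.7 264.7
scene bar_key 0.57 [254.7, 245.3, 9.3, 12.8] 257.2 250.6
scene round_base 0.41 [235.4, 258.8, 13.5, 13.9] 242.1 265.1
{'mtx': array([[515.91946366,   0.        , 282.69871764],
       [  0.        , 515.91946366, 210.61682057],
       [  0.        ,   0.        ,   1.        ]]), 'rvec': array([ 0.66495109, -2.704291  ,  0.99489653]), 'tvec': array([0.49464088, 0.25519012, 1.3480487 ])}
side centrifuge 0.74 [349.1, 164.1, 21.6, 12.0] 358.9 170.9
side centrifuge 0.55 [182.5, 180.3, 120.2, 99.3] 242.6 228.5
side lid 0.79 [191.5, 181.5, 85.2, 45.9] 230.9 204.5
side square_key 0.62 [284.0, 215.8, 9.5, 11.2] 286.8 220.9
side round_key 0.56 [248.4, 252.4, 9.6, 8.0] 252.3 254.1
side round_key 0.32 [258.1, 241.9, 10.6, 8.4] 264.4 242.5
side round_base 0.44 [248.0, 250.1, 9.4, 11.4] 252.5 255.1
{'mtx': array([[511.94789042,   0.        , 278.02772274],
       [  0.        , 511.94789042, 202.6490303 ],
       [  0.        ,   0.        ,   1.        ]]), 'rvec': array([ 0.41588107, -2.67837031,  1.27696203]), 'tvec': array([0.53713398, 0.18922666, 1.4999024 ])}
```

Run:
```python
import cv2,numpy as np
a=cv2.imread("pics/scene0.png")[150:310,150:400];b=cv2.imread("pics/side0.png")[150:310,150:400]
cv2.imwrite("pics/a.png",cv2.resize(a,None,fx=3,fy=3,interpolation=cv2.INTER_CUBIC))
cv2.imwrite("pics/b.png",cv2.resize(b,None,fx=3,fy=3,interpolation=cv2.INTER_CUBIC))
```

```text
(no output)
```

View pics/a.png

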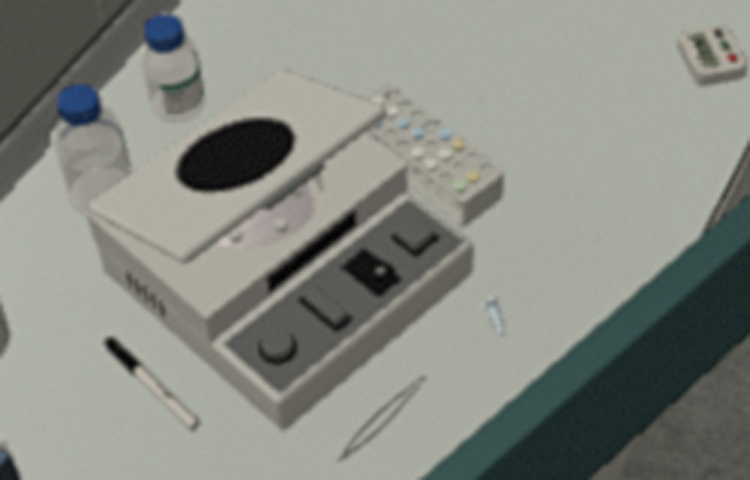

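View pics/b.png

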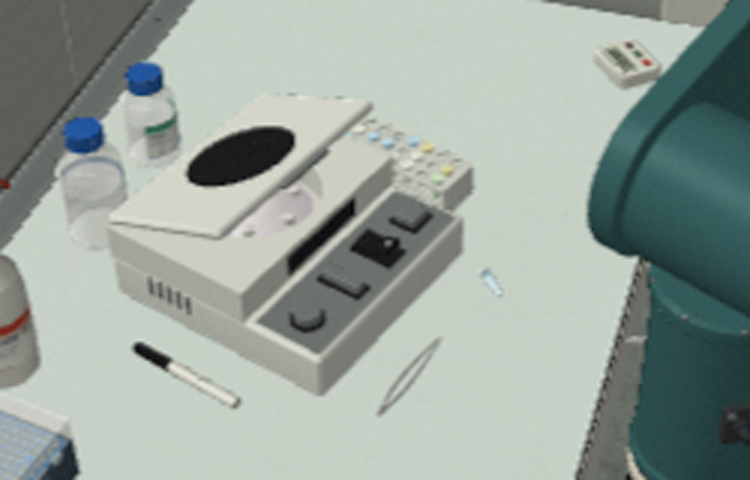

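View pics/scene0.png

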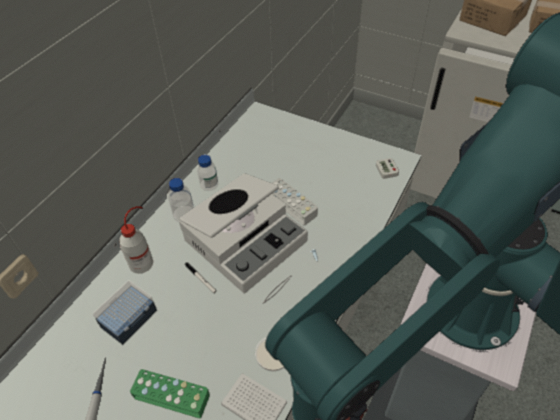

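Both views show the same order. From left (+y) to right the controls are round (crop a 277,345), bar (325,300), rocker with its dot (375,270) and square (416,232). I'll fit the centrifuge pose from corners in both views.

```bash
cat > fit.py <<'E'
from bench import imaging
import cv2,numpy as np
from scipy.optimize import least_squares
I={c:imaging.camera_info(c) for c in("scene","side")}
P=[# local xyz, a px, b px
((-131,125,60),(281,404),(320,364)),((-131,-125,60),(470,244),(462,228)),
((-40,125,98),(207,320),(243,294)),((-40,-125,98),(407,170),(393,163)),
((-88,87,73),(277,344),(308,315)),((-88,-87,73),(416,232),(411,214)),
((-88,29,73),(325,300),(343,281))]
L=[(123,(185,254),(222,233)),(-123,(384,104),(372,102))]
def px(c,X):
    i=I[c];return cv2.projectPoints(np.array(X,float),i['rvec'],i['tvec'],i['mtx'],None)[0].reshape(-1,2)
def W(p,X):
    X=np.array(X)/1000;c,s=np.cos(p[2]),np.sin(p[2])
    return np.c_[p[0]+c*X[:,0]-s*X[:,1],p[1]+s*X[:,0]+c*X[:,1],X[:,2]]
def lidpt(p,d,y,h=14):
    a=p[3];return (p[4]*1000-d*np.cos(a)-h*np.sin(a)*-1*-1*-1*-1 if 0 else p[4]*1000-d*np.cos(a)+h*np.sin(a),y,98+d*np.sin(a)+h*np.cos(a))
def res(p):
    X=W(p,[q[0] for q in P]+[lidpt(p,155,l[0]) for l in L])
    r=[]
    for k,c in((1,"scene"),(2,"side")):
        m=np.array([q[k] for q in P]+[l[k] for l in L])/3+150
        r.append(px(c,X)-m)
    return np.r_[np.concatenate(r).ravel(),(p[4]-.125)/.005]
def fit():
    return least_squares(res,[.6,.2,0,.35,.125],loss='soft_l1',x_scale=[.1,.1,.1,.1,.1])
if __name__=="__main__":
    from bench import robot
    f=fit();p=f.x;print(p.round(4));print(f.fun[:-1].reshape(2,-1,2).round(1).tolist())
    np.save("p.npy",p)
    for n,X in dict(round=(-88,87,73),square=(-88,-87,73),bar=(-88,29,73),rocker=(-103,-29,80),lid=lidpt(p,105,0),lidfront=lidpt(p,155,0)).items(): print(n,W(p,[X])[0].round(4))
E
python3 fit.py
```

```text
[ 0.6339  0.0894 -0.2916  0.3508  0.1238]
[[[-0.7, 1.0], [2.1, -0.2], [-0.6, 0.5], [-0.2, -1.4], [-0.1, -0.1], [-0.4, 0.2], [-0.2, 1.8], [-1.5, 1.7], [0.6, 0.8]], [[0.6, 0.0], [1.6, -4.0], [-0.4, 0.6], [0.1, -2.3], [0.2, -1.2], [0.1, -0.9], [0.5, -1.5], [-1.3, -0.3], [0.3, -1.3]]]
round [0.5746 0.198  0.073 ]
square [0.5246 0.0313 0.073 ]
bar [0.5579 0.1424 0.073 ]
rocker [0.5269 0.0912 0.08  ]
lid [0.6626 0.0807 0.1472]
lidfront [0.6177 0.0942 0.1644]
```

```bash
cat > go.py <<'E'
import sys,numpy as np
from bench import robot
from scipy.spatial.transform import Rotation as R
def go(x,y,z,yaw):
    s=robot.observe();M=np.array(s['eef_rot']);c,n=np.cos(yaw),np.sin(yaw)
    T=np.array([[-c,-n,0],[-n,c,0],[0,0,-1.]])
    d=M.T@(np.array([x,y,z])-s['ee_pos']);rv=R.from_matrix(M.T@T).as_rotvec()
    print("t",round(s['t'],2),"pos",s['ee_pos'].round(4),"shift",(d/.25).round(3),"rot",(rv/np.radians(60)).round(3),"|d|mm",round(np.linalg.norm(d)*1000),"F",s['force'].round(1))
if __name__=="__main__": go(*map(float,sys.argv[1:]))
E
python3 go.py .50 .10 .30 -.2916; python3 -c "
from bench import imaging;print(imaging.camera_info('wrist'))"
```

```text
t 0.8 pos [0.1892 0.5694 0.1983] shift [-1.772 -1.39  -0.407] rot [-0.    -0.    -0.028] |d|mm 572 F [1.1 0.3 0.2]
{'mtx': array([[326.06018863,   0.        , 281.48319036],
       [  0.        , 326.06018863, 207.74953854],
       [  0.        ,   0.        ,   1.        ]]), 'hand_eye': array([[-7.67737064e-04, -9.56296962e-01, -2.92396189e-01,
         8.13332970e-02],
       [ 9.99999684e-01, -6.74445935e-04, -4.19862594e-04,
        -1.26080652e-05],
       [ 2.04307902e-04, -2.92396419e-01,  9.56297178e-01,
        -1.86814195e-01],
       [ 0.00000000e+00,  0.00000000e+00,  0.00000000e+00,
         1.00000000e+00]])}
```

drive_tool(moves=[[0,0,-0.16,0,0,0,1],[-0.1,-0.08,-0.3,0,0,-0.01,1],[-0.22,-0.17,-0.4,0,0,-0.02,1],[-0.34,-0.27,-0.4,0,0,-0.028,1],[-0.46,-0.37,-0.4,0,0,-0.028,1]])

```text
t: 1.22
ee_pos: [0.2693, 0.4477, 0.3008]
eef_rot: [[-0.958, 0.285, 0.003], [0.285, 0.958, 0.004], [-0.002, 0.005, -1.0]]
force: [0.9, 1.2, -0.4]
grip_width: 0.0583
grasp_force: 0.0
```

drive_tool(moves=[[-0.13,-0.1,0,0,0,0,1],[-0.26,-0.2,0,0,0,0,1],[-0.39,-0.3,0,0,0,0,1],[-0.52,-0.4,0,0,0,0,1],[-0.65,-0.5,0,0,0,0,1]])

```text
t: 1.63
ee_pos: [0.3883, 0.2792, 0.2985]
eef_rot: [[-0.958, 0.287, 0.001], [0.287, 0.958, 0.0], [-0.001, 0.0, -1.0]]
force: [0.2, 0.9, -0.0]
grip_width: 0.0245
grasp_force: 0.0
```

drive_tool(moves=[[-0.13,-0.1,0,0,0,0,1],[-0.26,-0.2,0,0,0,0,1],[-0.39,-0.3,0,0,0,0,1],[-0.52,-0.4,0,0,0,0,1],[-0.65,-0.5,0,0,0,0,1]])

```text
t: 2.05
ee_pos: [0.5082, 0.1126, 0.2985]
eef_rot: [[-0.958, 0.288, 0.001], [0.288, 0.958, 0.0], [-0.0, 0.0, -1.0]]
force: [1.0, 1.0, 0.4]
grip_width: 0.0006
grasp_force: 0.0
```

```bash
python3 go.py .50 .10 .30 -.2916
python3 - <<'E'
from bench import robot, imaging, trace
import cv2,numpy as np
i=imaging.camera_info("wrist");K=i['mtx'];H=i['hand_eye'];s=robot.observe()
im=imaging.grab_frame("wrist");cv2.imwrite("pics/w.png",im)
T=np.eye(4);T[:3,:3]=s['eef_rot'];T[:3,3]=s['ee_pos'];C=T@H
np.save("C.npy",C)
def ray(u,v,z):
    d=C[:3,:3]@np.linalg.inv(K)@[u,v,1];return C[:3,3]+d*(z-C[2,3])/d[2]
for l,z in(("round_key",.073),("square_key",.073),("bar_key",.073),("rocker",.075),("lid",.1),("tweezers",0),("tube_a",0)):
    for d in trace("wrist",l)[:2]:
        ys,xs=np.nonzero(d["pixels"]);u,v=xs.mean(),ys.mean();print(l,round(d["conf"],2),np.round(d["rect"]),round(u,1),round(v,1),ray(u,v,z).round(4))
E
```

```text
t 2.05 pos [0.5082 0.1126 0.2985] shift [ 0.017 -0.058 -0.006] rot [ 0.  0. -0.] |d|mm 15 F [1.  1.  0.4]
round_key 0.79 [345. 196.  24.  19.] 355.4 204.2 [0.5745 0.1943 0.073 ]
round_key 0.3 [306. 188.  14.  30.] 311.7 203.7 [0.5573 0.1393 0.073 ]
square_key 0.82 [216. 190.  17.  24.] 224.7 203.5 [0.524  0.0296 0.073 ]
square_key 0.72 [308. 185.  11.  36.] 311.7 203.3 [0.5567 0.1395 0.073 ]
bar_key 0.87 [307. 189.  14.  33.] 311.5 203.5 [0.5569 0.1391 0.073 ]
rocker 0.61 [258. 193.  18.  28.] 267.8 204.5 [0.5412 0.0839 0.075 ]
rocker 0.27 [345. 192.  24.  26.] 354.7 202.3 [0.571  0.1937 0.075 ]
lid 0.92 [184. 277. 215.  48.] 301.7 288.5 [0.6591 0.0952 0.1   ]
lid 0.75 [347. 194.  21.  21.] 354.7 204.1 [0.5647 0.1896 0.1   ]
tweezers 0.77 [292. 126.  72.  13.] 334.0 131.0 [0.4829 0.1997 0.    ]
tweezers 0.38 [342. 191.  28.  29.] 353.9 203.1 [0.5976 0.2028 0.    ]
tube_a 0.68 [205. 121.  22.  25.] 216.4 133.1 [0.4365 0.0353 0.    ]
```

View pics/w.png

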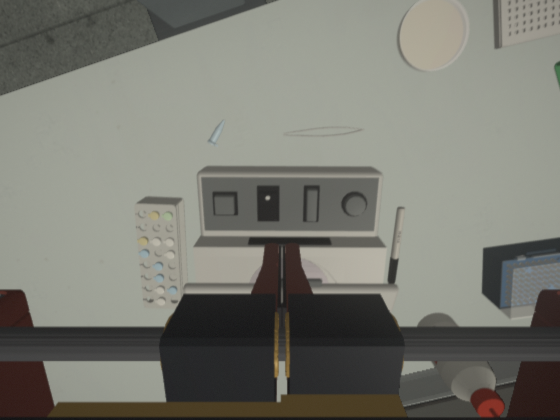

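The wrist view agrees with the fit to about 3 mm: square 225,204; rocker 268,204; bar 311,204; round 355,204. Next I'll shut the lid.

```bash
python3 go.py .655 .082 .20 -.2916
```

```text
t 2.45 pos [0.5064 0.1158 0.2983] shift [-0.608  0.04   0.393] rot [ 0.    -0.     0.002] |d|mm 181 F [-0.6  0.9 -0.3]
```

drive_tool(moves=[[-0.15,0.01,0,0,0,0,1],[-0.3,0.02,0,0,0,0,1],[-0.45,0.03,0.1,0,0,0,1],[-0.6,0.04,0.25,0,0,0,1],[-0.61,0.04,0.39,0,0,0,1]])

```text
t: 2.87
ee_pos: [0.6607, 0.0813, 0.2079]
eef_rot: [[-0.958, 0.286, 0.009], [0.286, 0.958, -0.0], [-0.009, 0.002, -1.0]]
force: [0.9, -0.2, 0.6]
grip_width: 0.0005
grasp_force: 0.0
```

drive_tool(moves=[[0,0,0.06,0,0,0,1],[0,0,0.12,0,0,0,1],[0,0,0.18,0,0,0,1],[0,0,0.22,0,0,0,1],[0,0,0.25,0,0,0,1]])

```text
t: 3.28
ee_pos: [0.6538, 0.0819, 0.1425]
eef_rot: [[-0.958, 0.286, -0.001], [0.286, 0.958, -0.0], [0.001, -0.0, -1.0]]
force: [-1.5, -0.4, 0.2]
grip_width: 0.0006
grasp_force: 0.0
```

drive_tool(moves=[[0,0,0.03,0,0,0,1],[0,0,0.06,0,0,0,1],[0,0,0.08,0,0,0,1],[0,0,0.09,0,0,0,1],[0,0,0.09,0,0,0,1]])

```text
t: 3.7
ee_pos: [0.6547, 0.0807, 0.1209]
eef_rot: [[-0.958, 0.287, -0.0], [0.287, 0.958, -0.0], [0.0, -0.0, -1.0]]
force: [-0.7, 0.6, 0.4]
grip_width: 0.0003
grasp_force: 0.0
```

drive_tool(moves=[[0,0,0.008,0,0,0,1],[0,0,0.016,0,0,0,1],[0,0,0.024,0,0,0,1],[0,0,0.03,0,0,0,1],[0,0,0.03,0,0,0,1]])

```text
t: 4.12
ee_pos: [0.6547, 0.0806, 0.1133]
eef_rot: [[-0.958, 0.287, -0.0], [0.287, 0.958, -0.0], [0.0, -0.0, -1.0]]
force: [-0.1, -0.1, 1.0]
grip_width: 0.0005
grasp_force: 0.4
```

drive_tool(moves=[[0,0,0.004,0,0,0,1],[0,0,0.008,0,0,0,1],[0,0,0.012,0,0,0,1],[0,0,0.016,0,0,0,1],[0,0,0.016,0,0,0,1]])

```text
t: 4.53
ee_pos: [0.6547, 0.0806, 0.1093]
eef_rot: [[-0.958, 0.287, -0.0], [0.287, 0.958, -0.0], [0.0, -0.0, -1.0]]
force: [0.3, 0.4, 1.0]
grip_width: 0.0005
grasp_force: 0.5
```

```bash
python3 go.py .527 .090 .15 -.2916
python3 - <<'E'
from bench import imaging
import cv2
a=imaging.grab_frame("scene")[150:310,150:400];b=imaging.grab_frame("side")[150:310,150:400]
cv2.imwrite("pics/lid.png",cv2.resize(cv2.vconcat([a,b]),None,fx=1.85,fy=1.85,interpolation=cv2.INTER_CUBIC))
E
```

```text
t 4.53 pos [0.6547 0.0806 0.1093] shift [ 0.5   -0.111 -0.163] rot [-0. -0.  0.] |d|mm 134 F [0.3 0.4 1. ]
```

View pics/lid.png

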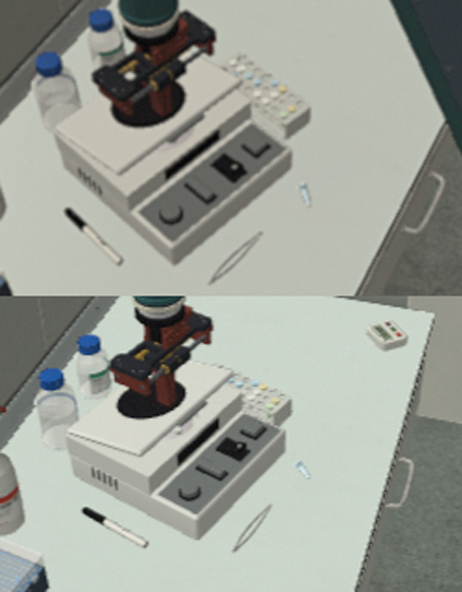

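The lid has come down but still shows a gap at its front edge, and the force hasn't stiffened. I'll keep pressing.

drive_tool(moves=[[0,0,0.004,0,0,0,1],[0,0,0.008,0,0,0,1],[0,0,0.012,0,0,0,1],[0,0,0.016,0,0,0,1],[0,0,0.016,0,0,0,1]])

```text
t: 5.05
ee_pos: [0.6546, 0.0807, 0.1053]
eef_rot: [[-0.958, 0.287, -0.0], [0.287, 0.958, -0.0], [0.0, -0.0, -1.0]]
force: [-0.5, 0.4, 1.1]
grip_width: 0.0003
grasp_force: 0.4
```

drive_tool(moves=[[0,0,0.004,0,0,0,1],[0,0,0.008,0,0,0,1],[0,0,0.012,0,0,0,1],[0,0,0.012,0,0,0,1],[0,0,0.012,0,0,0,1]])

```text
t: 5.47
ee_pos: [0.6549, 0.0806, 0.1024]
eef_rot: [[-0.958, 0.287, 0.0], [0.287, 0.958, -0.0], [-0.0, -0.0, -1.0]]
force: [-0.6, 0.5, 0.5]
grip_width: 0.0002
grasp_force: 0.1
```

Run:
```python
from bench import imaging
import cv2
a=imaging.grab_frame("scene")[165:265,170:300];b=imaging.grab_frame("side")[165:265,170:300]
cv2.imwrite("pics/lid2.png",cv2.resize(cv2.vconcat([a,b]),None,fx=3,fy=3,interpolation=cv2.INTER_CUBIC))
```

```text
(no output)
```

View pics/lid2.png

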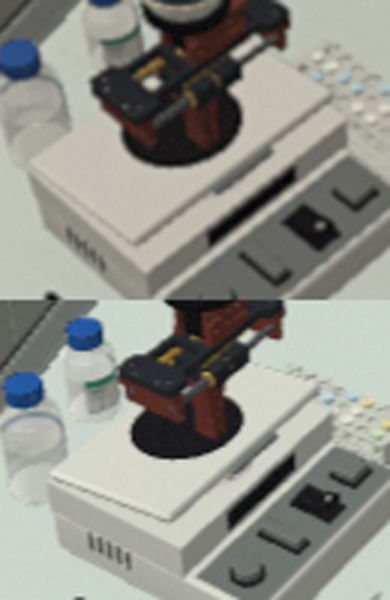

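The lid is nearly shut now; the front-left corner is at scene (215,245). I'll press on until it's firm.

drive_tool(moves=[[0,0,0.004,0,0,0,1],[0,0,0.008,0,0,0,1],[0,0,0.012,0,0,0,1],[0,0,0.012,0,0,0,1],[0,0,0.012,0,0,0,1]])

```text
t: 5.98
ee_pos: [0.6548, 0.0806, 0.0994]
eef_rot: [[-0.958, 0.287, -0.0], [0.287, 0.958, -0.0], [-0.0, -0.0, -1.0]]
force: [0.0, -1.2, 0.3]
grip_width: 0.0005
grasp_force: 0.1
```

Run:
```python
import numpy as np
from fit import *
p=np.load("p.npy")
for a in(0,.05,.1,.15):
    p[3]=a;X=W(p,[lidpt(p,155,123)]);print(a,px("scene",X).round(1),px("side",X).round(1),lidpt(p,105,0))
```

```text
0 [[216.2 251.7]] [[228.2 243.3]] (np.float64(18.794877545052728), 0, np.float64(112.0))
0.05 [[215.6 249.7]] [[227.7 241.2]] (np.float64(19.62580857337077), 0, np.float64(117.23031641895076))
0.1 [[214.9 247.7]] [[227.2 239. ]] (np.float64(20.717108023915614), 0, np.float64(122.41256706180931))
0.15 [[214.2 245.6]] [[226.5 236.7]] (np.float64(22.066048216398684), 0, np.float64(127.53379900083252))
```

Run:
```python
from bench import imaging,robot
from fit import *
T=robot.observe()['ee_pos'];out=[];p=np.load("p.npy");p[3]=0.0
for c in("scene","side"):
    a=cv2.resize(imaging.grab_frame(c)[165:265,170:300],None,fx=4,fy=4,interpolation=cv2.INTER_CUBIC)
    X=np.vstack([T,T+[0,0,.1],W(p,[lidpt(p,155,123),lidpt(p,155,-123)])])
    for q,col in zip(px(c,X),[(0,255,0),(255,0,255),(0,0,255),(0,0,255)]): cv2.drawMarker(a,tuple(np.int32((q-[170,165])*4)),col,0,12,1)
    out.append(a[:, :390])
cv2.imwrite("pics/m.png",cv2.hconcat(out))
```

```text
(no output)
```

View pics/m.png

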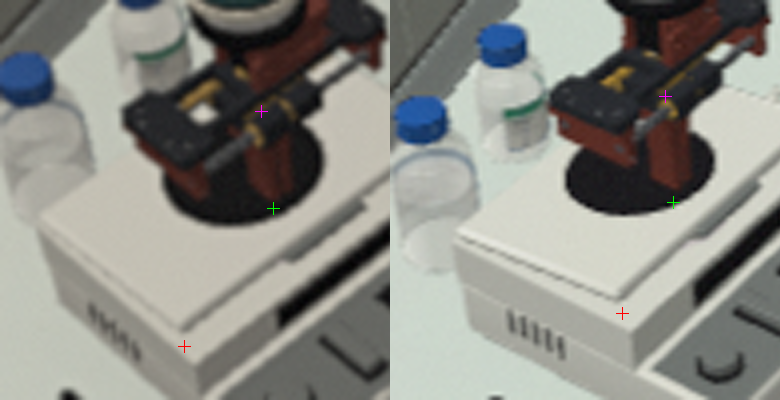

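The fingertips end above the reported TCP (green, about 3.5 px below the tip). The lid is still about 0.1 rad open, so I'll continue guided by force.

drive_tool(moves=[[0,0,0.004,0,0,0,1],[0,0,0.008,0,0,0,1],[0,0,0.012,0,0,0,1],[0,0,0.016,0,0,0,1],[0,0,0.02,0,0,0,1]])

```text
t: 6.5
ee_pos: [0.6546, 0.0807, 0.0944]
eef_rot: [[-0.958, 0.287, -0.0], [0.287, 0.958, -0.0], [0.0, -0.0, -1.0]]
force: [-1.2, -0.1, 1.6]
grip_width: 0.0005
grasp_force: 0.8
```

drive_tool(moves=[[0,0,0.004,0,0,0,1],[0,0,0.008,0,0,0,1],[0,0,0.01,0,0,0,1],[0,0,0.012,0,0,0,1],[0,0,0.012,0,0,0,1]])

```text
t: 6.92
ee_pos: [0.6548, 0.0806, 0.0914]
eef_rot: [[-0.958, 0.287, -0.0], [0.287, 0.958, -0.0], [0.0, -0.0, -1.0]]
force: [-0.6, -0.3, 1.3]
grip_width: 0.0007
grasp_force: 0.3
```

drive_tool(moves=[[0,0,0.004,0,0,0,1],[0,0,0.008,0,0,0,1],[0,0,0.01,0,0,0,1],[0,0,0.012,0,0,0,1],[0,0,0.012,0,0,0,1]])

```text
t: 7.33
ee_pos: [0.6548, 0.0806, 0.0884]
eef_rot: [[-0.958, 0.287, -0.0], [0.287, 0.958, -0.0], [0.0, -0.0, -1.0]]
force: [-0.8, -0.7, 0.3]
grip_width: 0.0003
grasp_force: 0.1
```

Run:
```python
from bench import imaging,robot
from fit import *
T=robot.observe()['ee_pos'];out=[];p=np.load("p.npy");p[3]=0.0
for c in("scene","side"):
    a=cv2.resize(imaging.grab_frame(c)[165:265,170:300],None,fx=4,fy=4,interpolation=cv2.INTER_CUBIC)
    X=np.vstack([T,W(p,[lidpt(p,155,123),lidpt(p,155,-123)])])
    for q,col in zip(px(c,X),[(0,255,0),(0,0,255),(0,0,255)]): cv2.drawMarker(a,tuple(np.int32((q-[170,165])*4)),col,0,12,1)
    out.append(a[:, :390])
cv2.imwrite("pics/m2.png",cv2.hconcat(out))
```

```text
(no output)
```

View pics/m2.png

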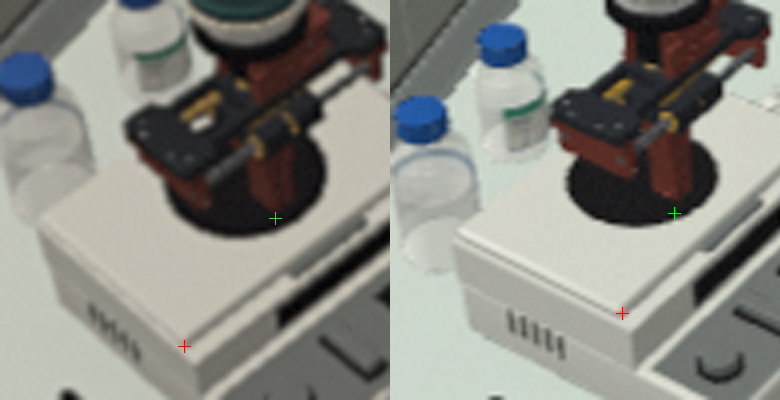

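The lid's front-left corner is now within about 1 px of its shut position. I'll push to the stop.

drive_tool(moves=[[0,0,0.004,0,0,0,1],[0,0,0.008,0,0,0,1],[0,0,0.01,0,0,0,1],[0,0,0.012,0,0,0,1],[0,0,0.012,0,0,0,1]])

```text
t: 7.85
ee_pos: [0.6552, 0.0805, 0.0878]
eef_rot: [[-0.958, 0.287, 0.001], [0.287, 0.958, -0.0], [-0.001, 0.0, -1.0]]
force: [-4.9, -0.5, 15.7]
grip_width: 0.0003
grasp_force: 7.5
```

drive_tool(moves=[[0,0,0.002,0,0,0,1],[0,0,0.004,0,0,0,1],[0,0,0.006,0,0,0,1],[0,0,0.008,0,0,0,1],[0,0,0.008,0,0,0,1]])

```text
t: 8.27
ee_pos: [0.6553, 0.0805, 0.0876]
eef_rot: [[-0.958, 0.287, 0.002], [0.287, 0.958, -0.0], [-0.002, 0.0, -1.0]]
force: [-8.2, 0.0, 26.6]
grip_width: 0.0006
grasp_force: 13.4
```

The lid is firmly shut, with 27 N against the stop at z = 0.088. That puts the closed fingertips about 24 mm above the nominal TCP. Next is the rocker.

drive_tool(moves=[[0,0,-0.1,0,0,0,1],[0,0,-0.2,0,0,0,1],[0.1,-0.02,-0.2,0,0,0,1],[0.25,-0.05,-0.2,0,0,0,1],[0.4,-0.08,-0.2,0,0,0,1]])

```text
t: 8.68
ee_pos: [0.5536, 0.0901, 0.134]
eef_rot: [[-0.958, 0.288, 0.003], [0.288, 0.958, -0.0], [-0.002, 0.001, -1.0]]
force: [0.3, -0.2, -0.4]
grip_width: 0.0006
grasp_force: 0.0
```

```bash
python3 go.py .527 .089 .07 -.2916
```

```text
t 8.68 pos [0.5536 0.0901 0.134 ] shift [ 0.101 -0.035  0.256] rot [ 0.001  0.002 -0.   ] |d|mm 69 F [ 0.3 -0.2 -0.4]
```

drive_tool(moves=[[0.1,-0.035,0,0,0,0,1],[0.1,-0.035,0,0,0,0,1],[0.1,-0.035,0.1,0,0,0,1],[0.1,-0.035,0.2,0,0,0,1],[0.1,-0.035,0.25,0,0,0,1]])

```text
t: 9.1
ee_pos: [0.5267, 0.0888, 0.0694]
eef_rot: [[-0.958, 0.287, -0.0], [0.287, 0.958, -0.0], [0.0, -0.0, -1.0]]
force: [-0.7, -1.0, 0.3]
grip_width: 0.0004
grasp_force: 0.0
```

drive_tool(moves=[[0,0,0,0,0,0,1],[0,0,0.01,0,0,0,1],[0,0,0.02,0,0,0,1],[0,0,0.03,0,0,0,1],[0,0,0.04,0,0,0,1]])

```text
t: 9.52
ee_pos: [0.5278, 0.089, 0.0617]
eef_rot: [[-0.958, 0.287, 0.002], [0.287, 0.958, -0.0], [-0.002, 0.0, -1.0]]
force: [0.1, -0.4, 0.4]
grip_width: 0.0006
grasp_force: 0.0
```

```bash
python3 - <<'E'
from bench import imaging
import cv2
a=imaging.grab_frame("scene")[210:280,210:310];b=imaging.grab_frame("side")[200:270,220:320]
cv2.imwrite("pics/r.png",cv2.resize(cv2.hconcat([a,b]),None,fx=4,fy=4,interpolation=cv2.INTER_CUBIC))
E
python3 go.py .527 .089 .05 -.2916
```

```text
t 9.62 pos [0.527  0.089  0.0612] shift [0.    0.    0.045] rot [0. 0. 0.] |d|mm 11 F [0.1 0.3 0.4]
```

View pics/r.png

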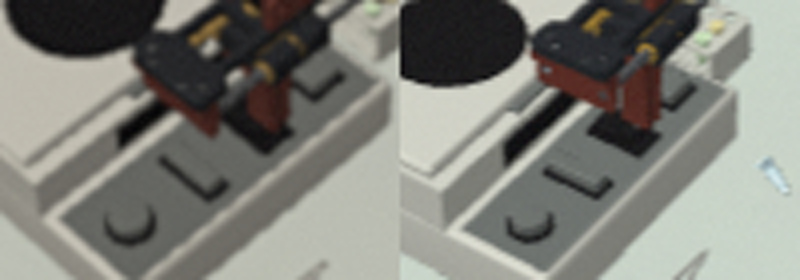

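The fingertips hang over the rocker's front half (tip at side-crop 648,115), with nothing near the other keys. I'll press in small steps.

drive_tool(moves=[[0,0,0.01,0,0,0,1],[0,0,0.02,0,0,0,1],[0,0,0.025,0,0,0,1],[0,0,0.03,0,0,0,1],[0,0,0.03,0,0,0,1]])

```text
t: 10.03
ee_pos: [0.5261, 0.0892, 0.0533]
eef_rot: [[-0.958, 0.287, -0.001], [0.287, 0.958, 0.0], [0.001, -0.0, -1.0]]
force: [-0.3, 0.1, 1.3]
grip_width: 0.0003
grasp_force: 0.8
```

drive_tool(moves=[[0,0,0.003,0,0,0,1],[0,0,0.006,0,0,0,1],[0,0,0.009,0,0,0,1],[0,0,0.012,0,0,0,1],[0,0,0.012,0,0,0,1]])

```text
t: 10.45
ee_pos: [0.5267, 0.089, 0.0504]
eef_rot: [[-0.958, 0.287, -0.0], [0.287, 0.958, -0.0], [0.0, -0.0, -1.0]]
force: [-1.9, 0.7, 2.3]
grip_width: 0.0007
grasp_force: 0.8
```

drive_tool(moves=[[0,0,0.003,0,0,0,1],[0,0,0.006,0,0,0,1],[0,0,0.009,0,0,0,1],[0,0,0.012,0,0,0,1],[0,0,0.012,0,0,0,1]])

```text
t: 10.87
ee_pos: [0.5268, 0.089, 0.0483]
eef_rot: [[-0.958, 0.287, 0.0], [0.287, 0.958, -0.0], [-0.0, -0.0, -1.0]]
force: [-4.7, 0.9, 11.3]
grip_width: 0.0006
grasp_force: 5.3
```

drive_tool(moves=[[0,0,0.002,0,0,0,1],[0,0,0.004,0,0,0,1],[0,0,0.006,0,0,0,1],[0,0,0.008,0,0,0,1],[0,0,0.008,0,0,0,1]])

```text
t: 11.28
ee_pos: [0.5269, 0.089, 0.048]
eef_rot: [[-0.958, 0.287, 0.001], [0.287, 0.958, -0.0], [-0.001, 0.0, -1.0]]
force: [-8.5, -0.6, 28.4]
grip_width: 0.0006
grasp_force: 14.2
```

The rocker hit its stop at z = 0.048, which means it is level (on). Next is the square key.

drive_tool(moves=[[0,0,-0.1,0,0,0,1],[0,0,-0.14,0,0,0,1],[-0.02,-0.08,-0.14,0,0,0,1],[-0.05,-0.18,-0.14,0,0,0,1],[-0.06,-0.23,-0.14,0,0,0,1]])

```text
t: 11.7
ee_pos: [0.5259, 0.0278, 0.0809]
eef_rot: [[-0.958, 0.287, 0.002], [0.287, 0.958, -0.001], [-0.003, -0.0, -1.0]]
force: [-0.3, -1.0, 0.8]
grip_width: 0.0006
grasp_force: 0.0
```

```bash
python3 go.py .5243 .0305 .055 -.2916
```

```text
t 11.7 pos [0.5259 0.0278 0.0809] shift [0.01  0.009 0.104] rot [-0.     0.003  0.   ] |d|mm 26 F [-0.3 -1.   0.8]
```

drive_tool(moves=[[0,0.01,0,0,0,0,1],[0,0.01,0.04,0,0,0,1],[0,0.01,0.08,0,0,0,1],[0,0.01,0.1,0,0,0,1],[0,0.01,0.11,0,0,0,1]])

```text
t: 12.12
ee_pos: [0.524, 0.0328, 0.0512]
eef_rot: [[-0.958, 0.287, -0.003], [0.287, 0.958, 0.0], [0.003, -0.001, -1.0]]
force: [-0.1, -0.3, 0.6]
grip_width: 0.0008
grasp_force: 0.0
```

drive_tool(moves=[[0,0,0.006,0,0,0,1],[0,0,0.012,0,0,0,1],[0,0,0.018,0,0,0,1],[0,0,0.024,0,0,0,1],[0,0,0.024,0,0,0,1]])

```text
t: 12.53
ee_pos: [0.5254, 0.0323, 0.0471]
eef_rot: [[-0.958, 0.287, 0.0], [0.287, 0.958, 0.0], [0.0, 0.0, -1.0]]
force: [-0.2, 2.1, 1.9]
grip_width: 0.0002
grasp_force: 1.0
```

```bash
python3 go.py .5243 .0305 .043 -.2916
```

```text
t 12.53 pos [0.5254 0.0323 0.0471] shift [ 0.002 -0.008  0.016] rot [ 0. -0.  0.] |d|mm 5 F [-0.2  2.1  1.9]
```

Contact made, and about 2 mm off centre at most. I'll press to the stop.

drive_tool(moves=[[0,0,0.005,0,0,0,1],[0,0,0.01,0,0,0,1],[0,0,0.015,0,0,0,1],[0,0,0.018,0,0,0,1],[0,0,0.018,0,0,0,1]])

```text
t: 12.95
ee_pos: [0.5255, 0.0322, 0.0429]
eef_rot: [[-0.958, 0.288, 0.0], [0.288, 0.958, 0.0], [-0.0, 0.0, -1.0]]
force: [-2.3, 2.9, 6.6]
grip_width: 0.0007
grasp_force: 3.1
```

drive_tool(moves=[[0,0,0.002,0,0,0,1],[0,0,0.004,0,0,0,1],[0,0,0.006,0,0,0,1],[0,0,0.008,0,0,0,1],[0,0,0.008,0,0,0,1]])

```text
t: 13.37
ee_pos: [0.5256, 0.0322, 0.0425]
eef_rot: [[-0.958, 0.287, 0.001], [0.287, 0.958, 0.0], [-0.001, 0.0, -1.0]]
force: [-6.4, 2.3, 24.6]
grip_width: 0.0003
grasp_force: 11.9
```

The square key is fully down at z = 0.0425 with a hard stop. I'll release it and go to the round key.

drive_tool(moves=[[0,0,-0.1,0,0,0,1],[0,0,-0.2,0,0,0,1],[0,0.1,-0.2,0,0,0,1],[0,0.25,-0.2,0,0,0,1],[0,0.4,-0.2,0,0,0,1]])

```text
t: 13.78
ee_pos: [0.555, 0.1278, 0.0912]
eef_rot: [[-0.957, 0.29, 0.002], [0.29, 0.957, -0.001], [-0.002, -0.0, -1.0]]
force: [1.1, 0.4, -0.4]
grip_width: 0.0004
grasp_force: 0.0
```

drive_tool(moves=[[0,0.1,0,0,0,0,1],[0,0.2,0,0,0,0,1],[0,0.28,0,0,0,0,1],[0,0.28,0,0,0,0,1],[0,0.28,0,0,0,0,1]])

```text
t: 14.2
ee_pos: [0.5743, 0.1952, 0.0901]
eef_rot: [[-0.958, 0.285, -0.0], [0.285, 0.958, -0.001], [-0.0, -0.001, -1.0]]
force: [0.0, -0.7, 0.8]
grip_width: 0.0005
grasp_force: 0.0
```

```bash
python3 go.py .5745 .196 .053 -.2916;python3 - <<'E'
from bench import robot, imaging, trace
import numpy as np
i=imaging.camera_info("wrist");K=i['mtx'];s=robot.observe()
imaging.grab_frame("wrist")
T=np.eye(4);T[:3,:3]=s['eef_rot'];T[:3,3]=s['ee_pos'];C=T@i['hand_eye']
for l in("round_key","square_key"):
    for d in trace("wrist",l)[:1]:
        ys,xs=np.nonzero(d["pixels"]);r=C[:3,:3]@np.linalg.inv(K)@[xs.mean(),ys.mean(),1];print(l,round(d["conf"],2),(C[:3,3]+r*(.073-C[2,3])/r[2]).round(4))
E
```

```text
t 14.2 pos [0.5743 0.1952 0.0901] shift [0.    0.003 0.148] rot [-0.001  0.     0.002] |d|mm 37 F [ 0.  -0.7  0.8]
round_key 0.68 [0.5712 0.1961 0.073 ]
square_key 0.75 [0.5243 0.0325 0.073 ]
```

drive_tool(moves=[[0,0,0.05,0,0,0,1],[0,0,0.1,0,0,0,1],[0,0,0.14,0,0,0,1],[0,0,0.155,0,0,0,1],[0,0,0.155,0,0,0,1]])

```text
t: 14.77
ee_pos: [0.5731, 0.1938, 0.0506]
eef_rot: [[-0.958, 0.288, -0.002], [0.288, 0.958, -0.001], [0.002, -0.001, -1.0]]
force: [0.1, -1.2, 0.3]
grip_width: 0.0006
grasp_force: 0.0
```

drive_tool(moves=[[0,0,0.006,0,0,0,1],[0,0,0.012,0,0,0,1],[0,0,0.018,0,0,0,1],[0,0,0.024,0,0,0,1],[0,0,0.03,0,0,0,1]])

```text
t: 15.18
ee_pos: [0.5748, 0.1948, 0.0448]
eef_rot: [[-0.958, 0.287, 0.001], [0.287, 0.958, -0.0], [-0.001, 0.0, -1.0]]
force: [0.3, -0.1, 3.6]
grip_width: 0.0005
grasp_force: 1.6
```

drive_tool(moves=[[0,0,0.002,0,0,0,1],[0,0,0.004,0,0,0,1],[0,0,0.006,0,0,0,1],[0,0,0.008,0,0,0,1],[0,0,0.008,0,0,0,1]])

```text
t: 15.6
ee_pos: [0.5748, 0.1948, 0.0429]
eef_rot: [[-0.958, 0.287, 0.001], [0.287, 0.958, -0.0], [-0.001, 0.0, -1.0]]
force: [-1.1, -2.2, 6.6]
grip_width: 0.0003
grasp_force: 3.3
```

drive_tool(moves=[[0,0,0.002,0,0,0,1],[0,0,0.004,0,0,0,1],[0,0,0.006,0,0,0,1],[0,0,0.006,0,0,0,1],[0,0,0.006,0,0,0,1]])

```text
t: 16.02
ee_pos: [0.5749, 0.1948, 0.0427]
eef_rot: [[-0.958, 0.287, 0.002], [0.287, 0.958, -0.0], [-0.002, 0.0, -1.0]]
force: [-2.9, -3.7, 17.5]
grip_width: 0.0004
grasp_force: 8.6
```

Run:
```python
from bench import imaging,robot
import cv2
a=imaging.grab_frame("scene")[165:285,170:310];b=imaging.grab_frame("side")[165:285,170:310]
cv2.imwrite("pics/end.png",cv2.resize(cv2.hconcat([a,b]),None,fx=2.8,fy=2.8,interpolation=cv2.INTER_CUBIC))
s=robot.observe();print(s['ee_pos'],s['force'])
```

```text
[0.57484333 0.19478476 0.04268209] [-3.13023009 -3.444173   17.68965388]
```

View pics/end.png

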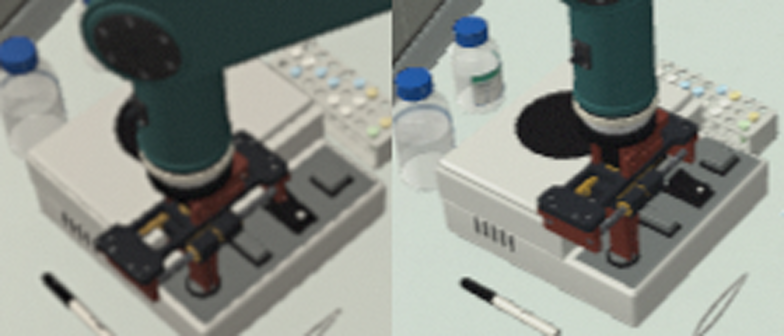

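The picture shows the lid shut, the rocker level, and the fingers holding the round key down (scene 203,285) at the same 0.0427 stop height. The pen, tweezers and rack are undisturbed.

```bash
python3 -c "
from bench import order;print(order.job_done())"
```

```text
the job is handed in; nothing more can be done
None
```

The job is handed in at about 16 s: lid shut, rocker on, square key pressed and released, and the round key held fully down at about 18 N; the bar key was not pressed and nothing nearby looked moved in the last picture.

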